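# Rasp out from under the riser, pivoted upright, into the tool caddy

## Robot

A 7-joint arm with a two-finger parallel gripper is mounted at the origin on the work surface. World frame = base frame: x ahead of the robot, y to its left, z up, the work surface at z = 0. Lengths are in m, angles in rad, forces in N, time in s.
With the tool pointing down it reaches from about 0.375 to 0.925 m from the base axis. Payload 3.1 kg.
Tool frame: the origin (TCP) lies on the centre line of the jaws, within the pads' length; the fingertips stand 19 mm ahead of it and the grasp point (between the pads) is the TCP; z points along the fingers, y is the direction in which the jaws open and shut (so a half turn about z gives the same grasp; the last joint's range is limited). The gripper opens to 85 mm and grips with 20 to 120 N. Pads are 22 mm wide; open, the fingers measure 114 mm over their backs; the gripper's body (76 mm by 85 mm) begins 54 mm behind the grasp point. The pads swing forward as they close: fully open they stand 13 mm farther back than shut.
Start: joints at [1.045, 0.383, 0.044, 1.598, -0.018, 1.161, -0.05], TCP at [0.27, -0.591, 0.25] pointing down, gripper open.
Joint ranges: [-2.61, 2.61], [-0.41, 2.15], [-1.48, 1.57], [0, 2.5], [-1.57, 4.71], [0.05, 1.97], [-2.85, 2.85]. Speed limits (rad/s): [2.79, 2.79, 3.14, 3.14, 3.14, 3.14, 3.14].

## Interface

Orientations are given as a rotation vector (axis times angle).
In Python, from cell import arm gives the robot as it stands. The module is installed in compiled form; this text tells all that it offers.
- The arm moves only by the tool play_rows, never from a script. Its argument "deltas" is one flat list of numbers, 5 for each row, row after row: the shift along the tool's x, y, z in mm, then the turn about the tool's z in rad, then the finger opening in mm, from 0 to 85.4. A call has 1 to 12 rows; each row shifts and turns the commanded pose from where the row before left it, along the tool's axes as they then stand; what a row does not reach is not made up. A row lasts 1/10 s, in which the tool goes at most 50 mm and 8.59 degrees, less where a joint would pass 70% of its speed; a pose out of reach is approached as far as the arm can. A call is refused whole if a number of a shift passes 50 or a number of a turn 0.15, either way. A call with a gripper value outside its range is refused whole. The fingers move at their own pace and stop on an object; "newtons" is the grip in N (left out, the last holds). Time passes only in rows, so rows that do not move let the fingers close. It gives the time, the measured TCP pose, the force and the opening at its end, in the units of the state.
- arm.read_state(): the state, without advancing time (a new reading comes with each control period).
- arm.capture(name): name is "side" or "top"; returns a dict with "image" (400x640x3 uint8, red, green, blue), "range_z" (400x640 float32, m along the optical axis (not along the pixel's ray), 0 where there is no reading), "fov_y" (degrees; the focal length in pixels is half the picture's height over the tangent of half this angle, whatever the lens; pixels are square), "cx", "cy" (the principal point, pixels), "cam_to_world" (4x4, takes a point from camera to world coordinates). Camera axes: x right, y up, looking along -z (the intrinsics and any distortion apply to the point x, -y, -z); pixel columns grow to the right and rows downward; lengths in m; the calibration is good to about 2 mm. A picture is of the moment at which its call begins.
- arm.job_done(): hands the job in, once; it reports no verdict.
The state is a dict: "time_s": time; "joint_pos": joint angles; "dq": joint speeds; "joint_efforts": joint torques, N m; "position": TCP position; "orientation": TCP orientation; "ft_force": force on the tool from outside, world axes, zero at the start; "wrist_torque": the same for the moment, N m; "gripper_width": finger opening in m.
Only numpy, scipy, OpenCV 4.12 (cv2) and the standard library are available. Lean on these libraries where they do the work, as an engineer would, in place of code of your own. Each camera call takes 0.05 s, during which the arm holds its last target.

## Task

Pull the rasp out from under the wooden riser, lay it flat on its sole on the open table fully clear of the riser and let go. Then take it again by its wooden handle, press its nose down on the table so that it swings upright within the fingers, and lower it nose down, handle up, right to the bottom of the caddy's empty pocket (the one with the orange pad) before letting go. Leave all the other things where they are.

Things in the scene. Friction and masses are not known exactly. Their poses are not given: they have to be found in the camera images.
- rasp: Rasp, a straight bar 195 mm long and 24 mm thick lying flat, 75 to 95 mm of its nose end sticking out from under the riser. Origin mid length on its underside; +x runs from nose to handle end, +z up as it lies. Front 105 mm: grey metal, 30 mm wide, dark sole, flat square-cut nose. Rear 90 mm: round wooden handle, 24 mm across, red end, black collar. 0.22 to 0.4 kg, balanced near mid length.
- rasp_nose (a point): Centre of the rasp's nose face: on its long axis at the metal end, 12 mm above the underside.
- rasp_butt (a point): Centre of the handle's red end face: on its long axis, 12 mm above the underside.
- riser: Fixed plywood riser, 130 mm deep (x), 260 wide (y), roof 60 to 72 mm above the table, open only at its front, local x = -65 mm, facing the open table. Origin on the table under its centre. Boxes up to 50 mm tall on the roof's rear half. Under it three tools lie side by side, 70 mm apart, in any order, along its x within 0.06 rad, each sticking out in front.
- caddy: Fixed grey caddy 66 mm (x) by 188 mm (y) by 95 mm high, walls 5 mm, floor 5 mm, with three square-mouthed pockets 56 mm wide in a row along its y, centres 61 mm apart. Origin on the table under its centre. Two pockets hold upright things, one is empty.
- pad: Fixed orange pad, 50 x 50 x 3 mm, on the floor of the caddy's empty pocket, centred; its axes are parallel to the caddy's. Origin at the centre of its underside, 5 mm above the table; the pocket's rim is 90 mm above that.
- level: Bystander: blue spirit level 190 x 22 x 42 mm under the riser, along its x, origin mid length on its underside.
- bolster: Bystander: steel bolster chisel 189 mm long, 34 mm wide at the blade (-x end, sticking out), 18 mm thick, under the riser, along its x, origin near mid length on its underside.
- torch: Bystander: black torch standing in a caddy pocket, 44 mm across, 115 mm tall (top 120 mm above the table), origin under its centre.
- oil: Bystander: green oil bottle standing in a caddy pocket, 42 mm across, 115 mm tall (top 120 mm above the table), origin under its centre.
- jar: Bystander: screw jar on the table, 60 mm across, 70 mm tall, origin under its centre.
- tape: Bystander: red tape measure standing on the table, 71 mm (x) by 34 by 58 mm tall, origin under its centre.
- padlock: Bystander: brass padlock lying flat, 80 mm long, 22 mm thick, origin under the middle of its case. Large fixed things (pail, basket, cases, toolbox, vise) stand on the table further back and to the sides.
Things that resemble listed ones, but are neither listed nor needed, are in the scene too. What is shaped like the rasp but turquoise is not meant.

How it is judged:
By the outcome, as a careful person would: the job done as asked, in the order asked, and still so for the second after the job is handed in, with the robot touching nothing.
It also fails if it takes over 64 s, if anything falls off the work surface, if the arm or the gripper's body presses on something with over 40 N, if the wrist force passes 120 N, or if a joint passes its speed limit or range.

## Working session

There is one attempt and no reset: what is moved stays moved. The work goes in short steps, Python scripts to look and compute and a tool call to move; the robot and the scene stay as the last step left them, time stands still between calls to the robot, and variables do not carry over. Pictures are saved under pics/ and viewed, and the job is handed in when it is done.

Besides the shell and the picture viewer there is one more tool, called after "Emit:" as name(argument=value, ...) on one line, values as JSON. play_rows: Moves the arm, as the interface text tells. Its arguments: {"type":"object","properties":{"deltas":{"type":"array"},"newtons":{"type":"number"}},"required":["deltas"]}

```bash
mkdir -p pics; ls
cat > h.py <<'E'
import numpy as np, cv2
from cell import arm
from scipy.spatial.transform import Rotation as R
def cap(n,save=None):
    d=arm.capture(n)
    if save: cv2.imwrite('pics/'+save,d['image'][:,:,::-1])
    return d
def K(d):
    f=d['image'].shape[0]/2/np.tan(np.radians(d['fov_y'])/2); return f,d['cx'],d['cy']
def cloud(d):
    f,cx,cy=K(d); h,w=d['range_z'].shape
    u,v=np.meshgrid(np.arange(w),np.arange(h)); z=d['range_z']
    P=np.stack([(u-cx)/f*z,-(v-cy)/f*z,-z,np.ones_like(z)],-1)
    W=P@np.array(d['cam_to_world']).T
    W=W[...,:3]; W[z==0]=np.nan
    return W
def ray(d,u,v,z):
    f,cx,cy=K(d); M=np.array(d['cam_to_world'])
    r=M[:3,:3]@np.array([(u-cx)/f,-(v-cy)/f,-1]); o=M[:3,3]
    return o+r*(z-o[2])/r[2]
E
python3 - <<'E'
from h import *
for n in ('side','top'):
    d=cap(n,n+'0.png'); print({k:v for k,v in d.items() if k not in('image','range_z')})
    np.savez(n+'0.npz',**d)
print(arm.read_state())
E
```

```text
pics
{'fov_y': 44.27650214141708, 'cx': 320.629725893507, 'cy': 198.13086485208385, 'cam_to_world': array([[-0.85336819,  0.33165789, -0.40220116,  0.04833332],
       [-0.52124767, -0.53104891,  0.66804785,  0.82233411],
       [ 0.00797485,  0.7797372 ,  0.62605615,  0.78051695],
       [ 0.        ,  0.        ,  0.        ,  1.        ]])}
{'fov_y': 47.54200258918397, 'cx': 318.86303184593436, 'cy': 199.41132079265086, 'cam_to_world': array([[ 0.0072396 ,  0.9877079 , -0.15614315,  0.30840596],
       [-0.99997113,  0.00679022, -0.00341125,  0.02161137],
       [-0.00230907,  0.15616334,  0.98772855,  1.17292911],
       [ 0.        ,  0.        ,  0.        ,  1.        ]])}
{'time_s': 0.1, 'joint_pos': array([ 1.04517682,  0.38376186,  0.04382978,  1.59940406, -0.01790043,
        1.16124315, -0.04990154]), 'dq': array([-0.0012024 , -0.00191266,  0.00052303, -0.00481265, -0.00051069,
        0.00037719, -0.00030139]), 'joint_efforts': array([ 2.33068444e-03, -4.34726608e+01,  1.02878273e+00, -2.50455862e+01,
        1.07918985e-02,  5.44839510e-03,  8.59769472e-06]), 'position': array([ 0.26934366, -0.59067272,  0.24901304]), 'orientation': array([-3.06767631e+00, -6.66537367e-01,  9.97311656e-04]), 'ft_force': array([ 0.293565  , -0.23602749, -0.00459119]), 'wrist_torque': array([ 0.00348458,  0.02115195, -0.0278215 ]), 'gripper_width': 0.08541535154857613}
```

View pics/side0.png

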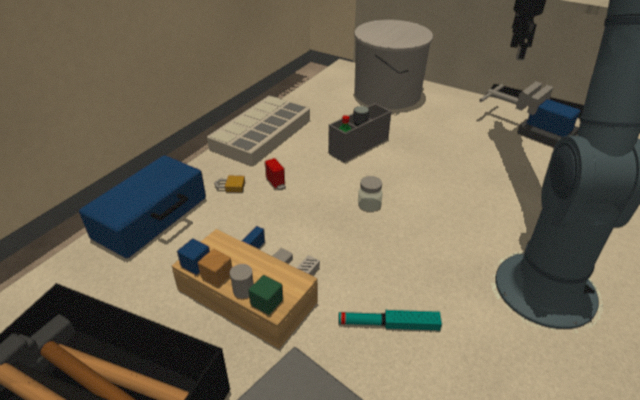

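View pics/top0.png

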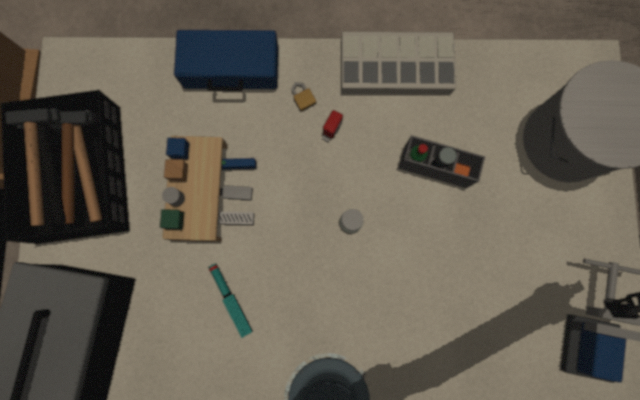

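Run:
```python
from h import *
t=np.load('top0.npz'); s=np.load('side0.npz')
a=cv2.resize(t['image'][125:255,150:280,::-1],None,fx=4.5,fy=4.5,interpolation=cv2.INTER_CUBIC)
b=cv2.resize(s['image'][215:295,220:340,::-1],None,fx=5,fy=5,interpolation=cv2.INTER_CUBIC)
cv2.imwrite('pics/c1.png',np.clip(a*1.5,0,255)); cv2.imwrite('pics/c2.png',np.clip(b*1.3,0,255))
c=cv2.resize(t['image'][125:200,380:500,::-1],None,fx=5,fy=5,interpolation=cv2.INTER_CUBIC);cv2.imwrite('pics/c3.png',np.clip(c*1.5,0,255))
W=cloud(t)
for u,v in [(250,163),(240,192),(237,218),(237,214),(230,218),(300,250),(200,190),(212,190),(172,200),(420,165),(463,170),(480,165),(405,155),(440,300)]:
    print(u,v,W[v,u].round(4))
```

```text
250 163 [0.5809 0.2026 0.039 ]
240 192 [0.5089 0.2294 0.0183]
237 218 [0.4408 0.2339 0.0229]
237 214 [0.4511 0.2342 0.023 ]
230 218 [0.4403 0.251  0.0265]
300 250 [ 0.362   0.0733 -0.0027]
200 190 [0.5036 0.3181 0.0735]
212 190 [0.5038 0.2884 0.0739]
172 200 [0.4708 0.3696 0.1217]
420 165 [ 0.5669 -0.2215  0.0879]
463 170 [ 0.5737 -0.3525  0.0058]
480 165 [ 0.5672 -0.3672  0.0908]
405 155 [ 0.5893 -0.1835  0.0977]
440 300 [ 0.2392 -0.2805  0.0063][ WARN:0@0.782] global loadsave.cpp:1063 imwrite_ Unsupported depth image for selected encoder is fallbacked to CV_8U.
```

View pics/c1.png

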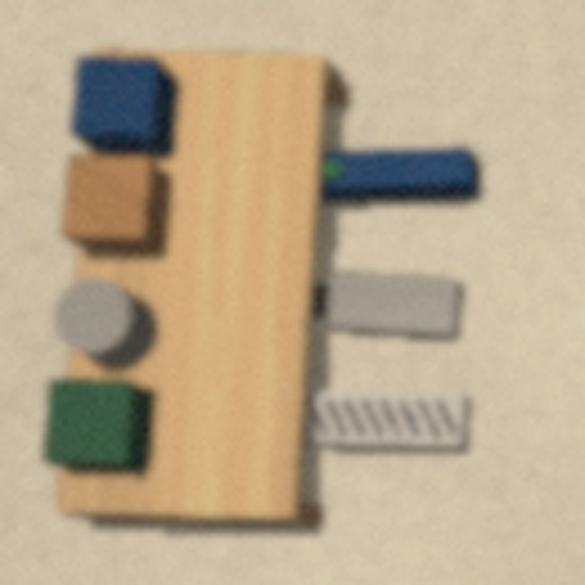

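View pics/c2.png

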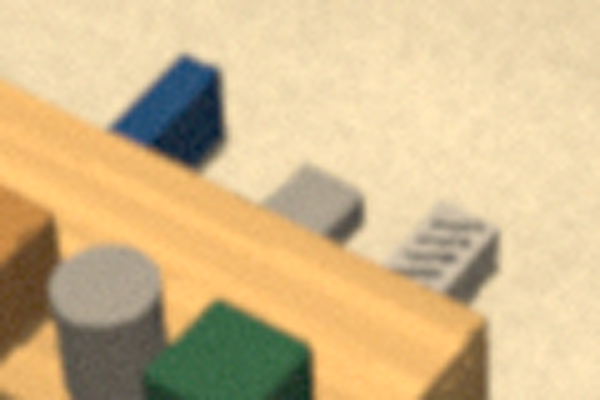

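View pics/c3.png

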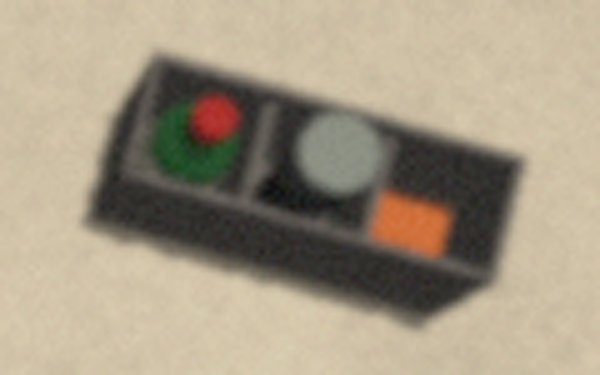

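The top view shows three tools sticking out: blue at (250,163) is the level. The plain grey one at (240,192) is 18 mm high and narrows to a black neck, so it is the bolster. The toothed grey bar at (237,218) is about 24 mm high with a square nose, so it is the rasp. The turquoise lookalike is at (230,300). The empty pocket with the orange pad is at (462,170). Measuring now.

Run:
```python
from h import *
t=np.load('top0.npz'); W=cloud(t); im=t['image'].astype(int); hsv=cv2.cvtColor(t['image'],cv2.COLOR_RGB2HSV)
# table bias
reg=W[240:330,300:420].reshape(-1,3); print('table z',np.nanmedian(reg[:,2]))
# rasp top: height mask
m=(W[...,2]>0.013)&(W[...,2]<0.035); m2=np.zeros_like(m); m2[200:235,226:275]=1
ys,xs=np.where(m&m2)
print(xs.min(),xs.max(),ys.min(),ys.max())
for u in range(226,258,3):
    c=ys[xs==u]; 
    if len(c): print(u,c.min(),c.max(),end=' | ')
print()
P=np.array([ray(t,u,v,0.024) for u,v in zip(xs,ys)])
r=cv2.minAreaRect((P[:,:2]*1000).astype(np.float32)); print('rasp',r, cv2.boxPoints(r).round(1).tolist())
# riser top
m=(W[...,2]>0.055)&(W[...,2]<0.085); m2[:]=0; m2[125:255,150:232]=1
ys,xs=np.where(m&m2); h=np.median(W[ys,xs,2]); print('roof',h)
P=np.array([ray(t,u,v,h) for u,v in zip(xs,ys)]); r=cv2.minAreaRect((P[:,:2]*1000).astype(np.float32)); print('riser',r,cv2.boxPoints(r).round(1).tolist())
# jar
m=(W[...,2]>0.055)&(W[...,2]<0.09); m2[:]=0; m2[200:245,330:375]=1
ys,xs=np.where(m&m2); P=np.array([ray(t,u,v,0.07) for u,v in zip(xs,ys)]);print('jar',P.mean(0),P.min(0),P.max(0))
# caddy rim
m=(W[...,2]>0.084)&(W[...,2]<0.108); m2[:]=0; m2[130:195,390:495]=1
ys,xs=np.where(m&m2); P=np.array([ray(t,u,v,0.095) for u,v in zip(xs,ys)]); r=cv2.minAreaRect((P[:,:2]*1000).astype(np.float32)); print('caddy',r,cv2.boxPoints(r).round(1).tolist())
# pad
o=(hsv[...,0]<20)&(hsv[...,1]>150)&(hsv[...,2]>110); o&=(m2>0)
ys,xs=np.where(o); o2=(xs>450); P=np.array([ray(t,u,v,0.008) for u,v in zip(xs[o2],ys[o2])]);r=cv2.minAreaRect((P[:,:2]*1000).astype(np.float32)); print('pad',r,cv2.boxPoints(r).round(1).tolist())
# side view rasp nose / caddy
s=np.load('side0.npz'); W=cloud(s)
m=(W[...,2]>0.084)&(W[...,2]<0.108); m2=np.zeros_like(m); m2[95:165,320:400]=1
ys,xs=np.where(m&m2); P=np.array([ray(s,u,v,0.095) for u,v in zip(xs,ys)]); r=cv2.minAreaRect((P[:,:2]*1000).astype(np.float32)); print('caddy side',r,cv2.boxPoints(r).round(1).tolist())
m=(W[...,2]>0.018)&(W[...,2]<0.032)&(W[...,0]<.48)&(W[...,0]>.40)&(W[...,1]>.17)&(W[...,1]<.27)
P=W[m];print('rasp side',len(P),P.mean(0),P.min(0),P.max(0))
```

```text
table z 0.00013624185277949508
226 252 212 224
226 212 223 | 229 212 223 | 232 212 223 | 235 212 223 | 238 212 223 | 241 212 223 | 244 212 223 | 247 212 224 | 250 212 223 | 
rasp ((440.74853515625, 228.67892456054688), (30.734098434448242, 67.0235595703125), 0.39763343334198) [[425.1000061035156, 262.1000061035156], [425.6000061035156, 195.10000610351562], [456.29998779296875, 195.3000030517578], [455.8999938964844, 262.29998779296875]]
roof 0.07195005889517803
riser ((511.4972229003906, 337.4922790527344), (132.39903259277344, 260.4678649902344), 88.89117431640625) [[380.0, 273.79998779296875], [640.4000244140625, 268.79998779296875], [643.0, 401.20001220703125], [382.6000061035156, 406.20001220703125]]
jar [ 0.43393658 -0.05493268  0.07      ] [ 0.40792577 -0.08031984  0.07      ] [ 0.45958127 -0.02898915  0.07      ]
caddy ((582.1019287109375, -278.122802734375), (188.67855834960938, 69.22280883789062), 73.73823547363281) [[522.5, -359.0], [588.9000244140625, -378.3999938964844], [641.7000122070312, -197.1999969482422], [575.2999877929688, -177.89999389648438]]
pad ((574.7640380859375, -348.57464599609375), (33.36421585083008, 22.75217628479004), 73.88220977783203) [[559.2000122070312, -361.3999938964844], [581.0999755859375, -367.79998779296875], [590.2999877929688, -335.70001220703125], [568.5, -329.3999938964844]]
caddy side ((579.8422241210938, -268.3188171386719), (199.27996826171875, 77.5364761352539), 74.8698959350586) [[516.4000244140625, -354.3999938964844], [591.2999877929688, -374.6000061035156], [643.2999877929688, -182.3000030517578], [568.4000244140625, -162.0]]
rasp side 238 [0.44202686 0.21771306 0.0223348 ] [0.42716127 0.1941587  0.01821187] [0.45900454 0.24097456 0.02573786]
```

```bash
cat >> h.py <<'E'
def plan(target,yaw,n,grip,p=None,y0=None):
    s=arm.read_state()
    if p is None: p=np.array(s['position'])
    x=R.from_rotvec(s['orientation']).as_matrix()[:,0]
    if y0 is None: y0=np.arctan2(x[1],x[0])
    target=np.array(target,float); out=[]
    dy=(yaw-y0)/n; d=(target-p)/n; y=y0
    for i in range(n):
        c,sn=np.cos(y),np.sin(y)
        out+= [round(1000*(c*d[0]+sn*d[1]),1), round(1000*(sn*d[0]-c*d[1]),1), round(-1000*d[2],1), round(-dy,3), grip]; y+=dy
    print(n,'rows',out); return target,yaw
def st():
    s=arm.read_state(); x=R.from_rotvec(s['orientation']).as_matrix()
    print('t',s['time_s'],'p',s['position'].round(4),'yaw',round(float(np.arctan2(x[1,0],x[0,0])),4),'zt',x[:,2].round(3),'F',s['ft_force'].round(1),'T',s['wrist_torque'].round(2),'g',round(s['gripper_width'],4))
E
python3 - <<'E'
from h import *
st()
p,y=plan([.50,-.20,.25],1.575,12,55)
plan([.441,.221,.12],1.575,12,55,p,y)
E
```

```text
t 0.1 p [ 0.2693 -0.5907  0.249 ] yaw 0.4279 zt [-0.001  0.002 -1.   ] F [ 0.3 -0.2 -0. ] T [ 0.    0.02 -0.03] g 0.0854
12 rows [np.float64(31.0), np.float64(-21.6), np.float64(-0.1), np.float64(-0.096), 55, np.float64(32.9), np.float64(-18.6), np.float64(-0.1), np.float64(-0.096), 55, np.float64(34.5), np.float64(-15.4), np.float64(-0.1), np.float64(-0.096), 55, np.float64(35.9), np.float64(-12.0), np.float64(-0.1), np.float64(-0.096), 55, np.float64(36.8), np.float64(-8.5), np.float64(-0.1), np.float64(-0.096), 55, np.float64(37.5), np.float64(-5.0), np.float64(-0.1), np.float64(-0.096), 55, np.float64(37.8), np.float64(-1.4), np.float64(-0.1), np.float64(-0.096), 55, np.float64(37.7), np.float64(2.3), np.float64(-0.1), np.float64(-0.096), 55, np.float64(37.4), np.float64(5.8), np.float64(-0.1), np.float64(-0.096), 55, np.float64(36.6), np.float64(9.4), np.float64(-0.1), np.float64(-0.096), 55, np.float64(35.6), np.float64(12.8), np.float64(-0.1), np.float64(-0.096), 55, np.float64(34.2), np.float64(16.2), np.float64(-0.1), np.float64(-0.096), 55]
12 rows [np.float64(35.1), np.float64(-4.8), np.float64(10.8), -0.0, 55, np.float64(35.1), np.float64(-4.8), np.float64(10.8), -0.0, 55, np.float64(35.1), np.float64(-4.8), np.float64(10.8), -0.0, 55, np.float64(35.1), np.float64(-4.8), np.float64(10.8), -0.0, 55, np.float64(35.1), np.float64(-4.8), np.float64(10.8), -0.0, 55, np.float64(35.1), np.float64(-4.8), np.float64(10.8), -0.0, 55, np.float64(35.1), np.float64(-4.8), np.float64(10.8), -0.0, 55, np.float64(35.1), np.float64(-4.8), np.float64(10.8), -0.0, 55, np.float64(35.1), np.float64(-4.8), np.float64(10.8), -0.0, 55, np.float64(35.1), np.float64(-4.8), np.float64(10.8), -0.0, 55, np.float64(35.1), np.float64(-4.8), np.float64(10.8), -0.0, 55, np.float64(35.1), np.float64(-4.8), np.float64(10.8), -0.0, 55]
```

Emit:
play_rows(deltas=[31,-22,0,-0.096,50,33,-19,0,-0.096,50,34,-15,0,-0.096,50,36,-12,0,-0.096,50,37,-8,0,-0.096,50,37,-5,0,-0.096,50,38,-1,0,-0.096,50,38,2,0,-0.096,50,37,6,0,-0.096,50,37,9,0,-0.096,50,36,13,0,-0.096,50,34,16,0,-0.096,50])

```text
time_s: 1.3
position: [0.4995, -0.1984, 0.2498]
orientation: [-2.207, -2.235, 0.001]
ft_force: [0.2, 0.0, -0.5]
gripper_width: 0.0501
```

Emit:
play_rows(deltas=[35,-5,10,0,50,35,-5,10,0,50,35,-5,10,0,50,35,-5,10,0,50,35,-5,10,0,50,35,-5,10,0,50,35,-5,10,0,50,35,-5,10,0,50,35,-5,10,0,50,35,-5,10,0,50,30,-5,10,0,50,15,-4,5,0,50])

```text
time_s: 2.5
position: [0.4351, 0.1976, 0.1344]
orientation: [-2.205, -2.235, 0.0]
ft_force: [-0.2, -0.1, 0.0]
gripper_width: 0.05
```

Run:
```python
from h import *
st()
```

```text
t 2.5 p [0.4351 0.1976 0.1344] yaw 1.5841 zt [-0.002  0.001 -1.   ] F [-0.2 -0.1  0. ] T [-0.  0.  0.] g 0.05
```

Emit:
play_rows(deltas=[12,3,10,0,50,12,3,20,0,50,0,0,30,0,50,0,0,25,0,50,0,0,15,0,50,0,0,6,0,50,0,0,0,0,50])

```text
time_s: 3.2
position: [0.4422, 0.2183, 0.0288]
orientation: [-2.211, -2.231, 0.002]
ft_force: [-0.6, -0.3, -0.3]
gripper_width: 0.0499
```

Run:
```python
from h import *
st()
d=cap('top','a1.png'); s=cap('side')
a=cv2.resize(d['image'][170:260,180:300,::-1],None,fx=5,fy=5,interpolation=cv2.INTER_CUBIC)
b=cv2.resize(s['image'][200:300,240:380,::-1],None,fx=4,fy=4,interpolation=cv2.INTER_CUBIC)
b=cv2.copyMakeBorder(b,0,50,0,40,0)[:450]
cv2.imwrite('pics/a2.png',a);cv2.imwrite('pics/a3.png',b)
```

```text
t 3.2 p [0.4422 0.2183 0.0288] yaw 1.5797 zt [-0.001 -0.    -1.   ] F [-0.6 -0.3 -0.3] T [ 0.    0.04 -0.05] g 0.0499
```

View pics/a3.png

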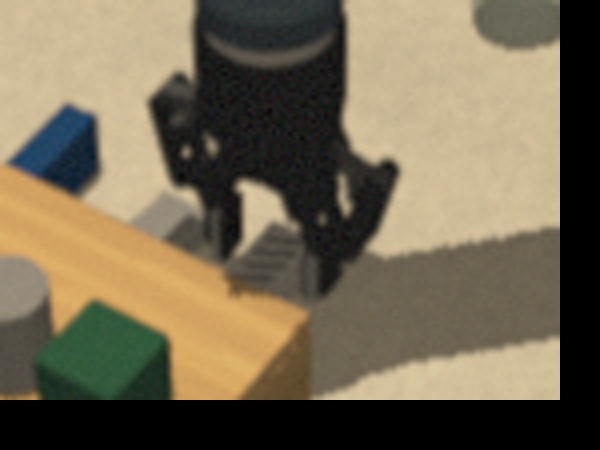

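View pics/a2.png

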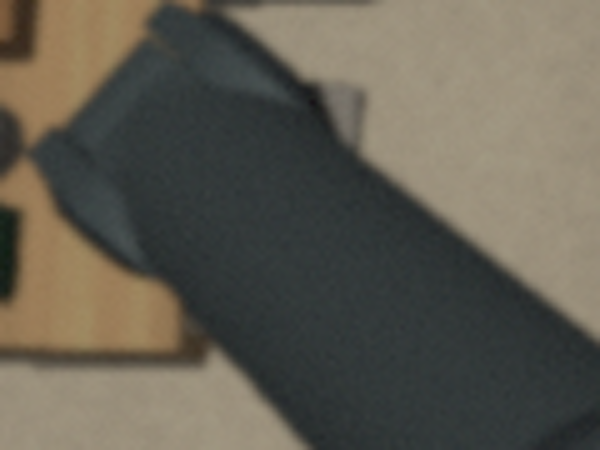

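The fingers straddle the toothed rasp, at about (275,255) in the side crop, and the bolster is outside them. Next I lower a little and close.

Emit:
play_rows(deltas=[0,0,6,0,50,0,0,0,0,50,0,0,0,0,20,0,0,0,0,20,0,0,0,0,20,0,0,0,0,20,0,0,0,0,20], newtons=60)

```text
time_s: 4.0
position: [0.4433, 0.2188, 0.0239]
orientation: [2.211, 2.231, 0.002]
ft_force: [0.1, -0.3, 5.7]
gripper_width: 0.0289
```

Emit:
play_rows(deltas=[-5,0,-1,0,20,-10,0,0,0,20,-15,0,0,0,20,-20,0,0,0,20,-20,0,0,0,20,-20,0,0,0,20,-20,0,0,0,20,-20,0,0,0,20,-20,0,0,0,20,-20,0,0,0,20,-10,0,0,0,20,0,0,0,0,20])

```text
time_s: 5.2
position: [0.4435, 0.0355, 0.024]
orientation: [2.216, 2.226, -0.004]
ft_force: [0.9, -1.3, -1.2]
gripper_width: 0.0289
```

Run:
```python
from h import *
st()
d=cap('top','b1.png'); s=cap('side','b2.png')
```

```text
t 5.2 p [0.4435 0.0355 0.024 ] yaw 1.5756 zt [-0.001 -0.002 -1.   ] F [ 0.9 -1.3 -1.2] T [-0.11  0.01  0.  ] g 0.0289
```

View pics/b2.png

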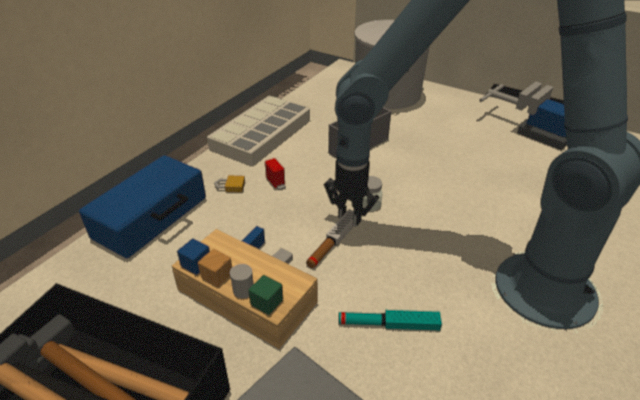

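View pics/b1.png

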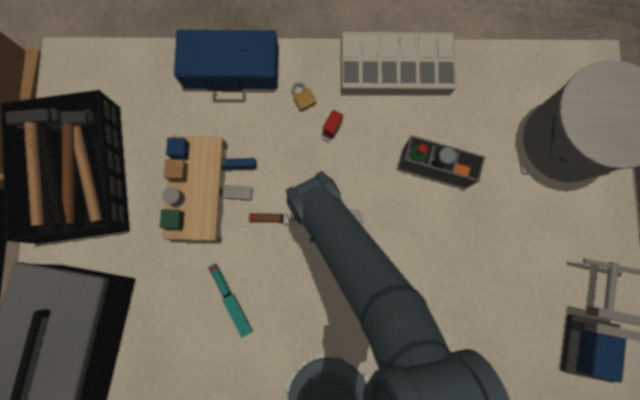

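The rasp is out: its red butt is at (250,217) in the top view, well clear of the riser's front edge at u≈222. Letting go and rising.

Emit:
play_rows(deltas=[0,0,1,0,20,0,0,0,0,20,0,0,0,0,50,0,0,0,0,50,0,0,0,0,50,0,0,0,0,50,0,0,-15,0,50,0,0,-30,0,50,0,0,-40,0,50,0,0,-20,0,50])

```text
time_s: 6.3
position: [0.4457, 0.0392, 0.1308]
orientation: [2.209, 2.23, 0.005]
ft_force: [1.6, 0.1, -0.3]
gripper_width: 0.0497
```

Emit:
play_rows(deltas=[30,0,-5,0,50,40,0,0,0,50,40,0,0,0,50,20,0,0,0,50,0,0,0,0,50])

```text
time_s: 6.8
position: [0.4425, 0.173, 0.1338]
orientation: [-2.202, -2.238, -0.004]
ft_force: [0.2, -0.3, 0.3]
gripper_width: 0.0499
```

Run:
```python
from h import *
st()
d=cap('top','d1.png'); s=cap('side','d2.png'); np.savez('top1.npz',**d);np.savez('side1.npz',**s)
for n,q in (('top',d),('side',s)):
    hsv=cv2.cvtColor(q['image'],cv2.COLOR_RGB2HSV); 
    W=cloud(q)
    m=(W[...,2]>0.010)&(W[...,2]<0.034)&(abs(W[...,0]-.443)<.04)&(W[...,1]>-.015)&(W[...,1]<.23)
    n_,lab,stt,_=cv2.connectedComponentsWithStats(m.astype(np.uint8)); i=1+np.argmax(stt[1:,4]); m=lab==i
    P=W[m]; r=cv2.minAreaRect((P[:,:2]*1000).astype(np.float32)); print(n,r,P.min(0),P.max(0))
    for a in np.arange(-.01,.21,.02):
        k=(abs(P[:,1]-a)<.01); 
        if k.sum()>5: print(round(a,2),P[k].mean(0).round(4), end=';')
    print()
a=cv2.resize(d['image'][190:245,225:345,::-1],None,fx=5,fy=5,interpolation=cv2.INTER_CUBIC)
b=cv2.resize(s['image'][190:290,280:400,::-1],None,fx=4,fy=4,interpolation=cv2.INTER_CUBIC)
cv2.imwrite('pics/d3.png',a);cv2.imwrite('pics/d4.png',b)
```

```text
t 6.8 p [0.4425 0.173  0.1338] yaw 1.587 zt [ 0.001  0.003 -1.   ] F [ 0.2 -0.3  0.3] T [ 0.01  0.02 -0.06] g 0.0499
top ((442.3852844238281, 73.3567886352539), (31.016210556030273, 112.36145782470703), 0.14900757372379303) [0.42693724 0.01713671 0.01030428] [0.45796593 0.12956216 0.03068924]
0.01 [0.4409 0.0185 0.024 ];0.03 [0.4409 0.03   0.0238];0.05 [0.4418 0.0491 0.0235];0.07 [0.4421 0.0693 0.0237];0.09 [0.4426 0.0898 0.0236];0.11 [0.444  0.1095 0.0243];0.13 [0.4487 0.1243 0.022 ];
side ((443.617919921875, 112.152587890625), (197.97959899902344, 32.34836959838867), 88.66423034667969) [0.42677749 0.01323654 0.01020624] [0.45992726 0.2113437  0.02677273]
0.01 [0.4404 0.0172 0.0207];0.03 [0.4401 0.0302 0.0213];0.05 [0.441  0.0504 0.0217];0.07 [0.4405 0.0701 0.0212];0.09 [0.4411 0.0897 0.0212];0.11 [0.4418 0.1102 0.0212];0.13 [0.4403 0.1287 0.0194];0.15 [0.4408 0.1498 0.0192];0.17 [0.4406 0.1698 0.0192];0.19 [0.4412 0.1906 0.0196];
```

View pics/d3.png

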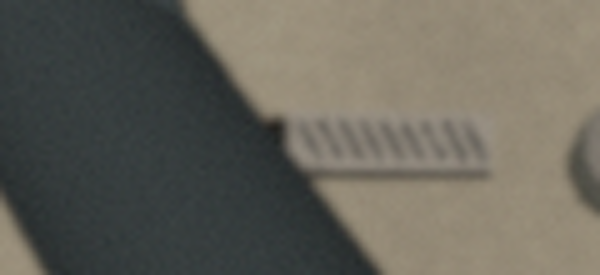

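View pics/d4.png

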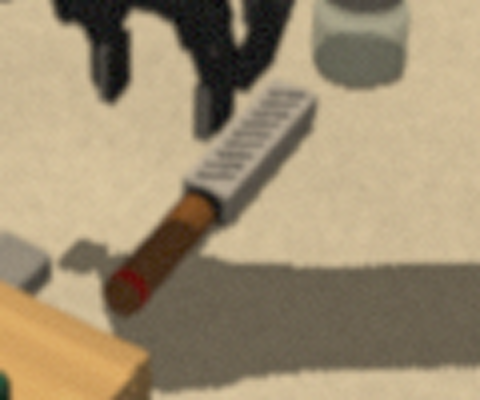

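The rasp lies flat and free, nose at y≈0.015 and butt at y≈0.210, with x≈0.4415. Now I take the handle about 163–165 mm from the nose.

Emit:
play_rows(deltas=[6,-1,20,0.02,50,0,0,30,0,50,0,0,30,0,50,0,0,20,0,50,0,0,10,0,50,0,0,0,0,50,0,0,0,0,12,0,0,0,0,12,0,0,0,0,12,0,0,0,0,12,0,0,0,0,12,0,0,0,0,12], newtons=35)

```text
time_s: 8.1
position: [0.4435, 0.1747, 0.0246]
orientation: [2.232, 2.208, 0.003]
ft_force: [0.1, -1.6, 6.0]
gripper_width: 0.0226
```

Run:
```python
from h import *
st()
L,a0=.1654,4.16
o=None
for a in np.arange(a0,a0+91,6):
    p=1000*L*np.array([np.cos(np.radians(a)),np.sin(np.radians(a))])
    if o is not None: print(round(a,1),(p-o).round(1), end=' ')
    o=p
```

```text
t 8.1 p [0.4435 0.1747 0.0246] yaw 1.5597 zt [ 0.003  0.    -1.   ] F [ 0.1 -1.6  6. ] T [-0.28 -0.07  0.04] g 0.0226
10.2 [-2.2 17.2] 16.2 [-3.9 16.9] 22.2 [-5.7 16.4] 28.2 [-7.4 15.7] 34.2 [-9.  14.8] 40.2 [-10.5  13.8] 46.2 [-11.8  12.6] 52.2 [-13.1  11.3] 58.2 [-14.2   9.9] 64.2 [-15.2   8.4] 70.2 [-16.    6.7] 76.2 [-16.6   5. ] 82.2 [-17.    3.3] 88.2 [-17.3   1.5] 94.2 [-17.3  -0.4]
```

Emit:
play_rows(deltas=[-2,0,-17,0,12,-4,0,-16,0,12,-6,0,-16,0,12,-7,0,-15,0,12,-9,0,-14,0,12,-10,0,-13,0,12,0,0,0,0,12])

```text
time_s: 8.8
position: [0.4421, 0.1353, 0.1151]
orientation: [2.235, 2.205, 0.002]
ft_force: [0.6, -1.0, -2.0]
gripper_width: 0.0222
```

Run:
```python
from h import *
st()
s=cap('side')
b=cv2.resize(s['image'][130:270,280:420,::-1],None,fx=4,fy=4,interpolation=cv2.INTER_CUBIC)
cv2.imwrite('pics/e1.png',b)
```

```text
t 8.8 p [0.4421 0.1353 0.1151] yaw 1.5572 zt [ 0.002 -0.001 -1.   ] F [ 0.6 -1.  -2. ] T [ 0.23 -0.02  0.05] g 0.0222
```

View pics/e1.png

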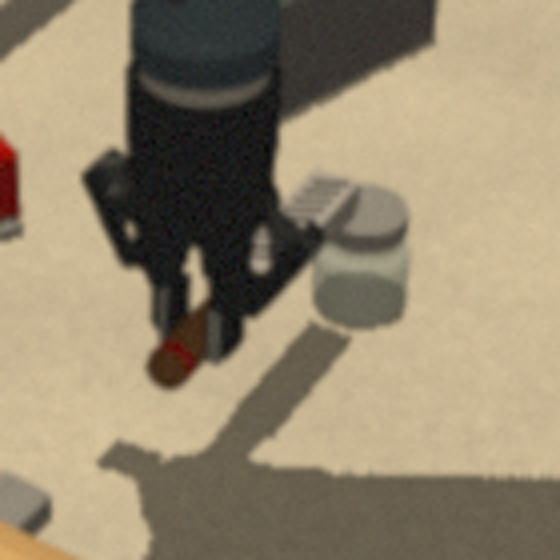

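The rasp stays level in the fingers and its nose is near the jar at (360,210) in the crop. I back away from the jar and reduce the grip so that it can droop.

Emit:
play_rows(deltas=[15,0,0,0,12,20,0,0,0,12,15,0,0,0,12,0,0,0,0,12,0,0,0,0,12], newtons=20)

```text
time_s: 9.35
position: [0.441, 0.1867, 0.1133]
orientation: [-2.231, -2.21, 0.003]
ft_force: [-1.0, -0.8, -2.8]
gripper_width: 0.023
```

```bash
cat > look.py <<'E'
from h import *
import sys
st()
s=cap('side'); W=cloud(s)
p=arm.read_state()['position']
# metal/handle points: within x +-18mm of tcp, y below
b=cv2.resize(s['image'][120:270,260:420,::-1],None,fx=4,fy=4,interpolation=cv2.INTER_CUBIC)
cv2.imwrite('pics/'+sys.argv[1],b)
m=(abs(W[...,0]-p[0])<.02)&(W[...,1]>p[1]-.18)&(W[...,1]<p[1]-.045)&(W[...,2]>.008)&(W[...,2]<p[2]+.03)
m&=~((abs(W[...,1]+.055)<.045)&(W[...,2]<.08))
P=W[m]
for a in np.arange(-.17,-.03,.02):
    k=abs(P[:,1]-p[1]-a)<.01
    if k.sum()>4: print('dy',round(a,2),'z mean',P[k,2].mean().round(4),'max',P[k,2].max().round(4),k.sum())
E
python3 look.py f1.png
```

```text
t 9.35 p [0.441  0.1867 0.1133] yaw 1.5615 zt [-0.002 -0.001 -1.   ] F [-1.  -0.8 -2.8] T [0.12 0.   0.02] g 0.023
dy -0.15 z mean 0.1054 max 0.1112 85
dy -0.13 z mean 0.1056 max 0.1126 103
dy -0.11 z mean 0.107 max 0.1128 91
dy -0.09 z mean 0.0977 max 0.1121 13
dy -0.07 z mean 0.1089 max 0.1122 20
dy -0.05 z mean 0.1088 max 0.1128 19
```

View pics/f1.png

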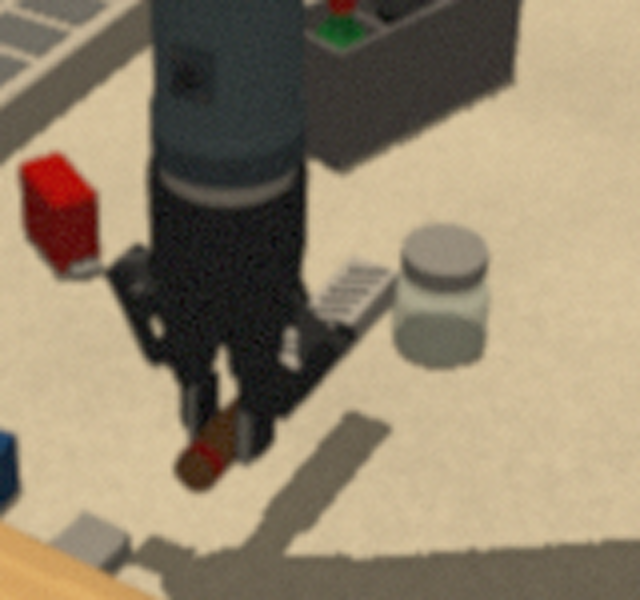

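It is still level at 20 N. The fingers' width tracks the contact compliance, so I ease the opening in small steps to let it droop, low over the table.

Emit:
play_rows(deltas=[0,0,0,0,22.8,0,0,0,0,22.8,0,0,0,0,23.2,0,0,0,0,23.2])

```text
time_s: 9.8
position: [0.4423, 0.186, 0.1143]
orientation: [2.234, 2.208, -0.0]
ft_force: [0.5, 0.1, -2.2]
gripper_width: 0.0231
```

```bash
python3 look.py f2.png
```

```text
t 9.8 p [0.4423 0.186  0.1143] yaw 1.5591 zt [ 0. -0. -1.] F [ 0.5  0.1 -2.2] T [ 0.04 -0.06 -0.03] g 0.0231
dy -0.15 z mean 0.0441 max 0.0482 19
dy -0.13 z mean 0.0468 max 0.0579 63
dy -0.11 z mean 0.0553 max 0.0675 58
dy -0.09 z mean 0.0632 max 0.0769 52
dy -0.07 z mean 0.0703 max 0.0844 47
dy -0.05 z mean 0.0767 max 0.0881 42
```

It drooped about 24° and stopped there. I raise it and ease a little more.

Emit:
play_rows(deltas=[0,0,-10,0,23,0,0,-20,0,23,0,0,-20,0,23,0,0,-20,0,23,0,0,-10,0,23,0,0,0,0,23.3,0,0,0,0,23.3])

```text
time_s: 10.55
position: [0.4418, 0.1862, 0.194]
orientation: [2.233, 2.209, -0.001]
ft_force: [-0.3, -0.1, -2.0]
gripper_width: 0.0234
```

```bash
python3 look.py f3.png
```

```text
t 10.55 p [0.4418 0.1862 0.194 ] yaw 1.5598 zt [-0.    -0.001 -1.   ] F [-0.3 -0.1 -2. ] T [ 0.02  0.01 -0.02] g 0.0234
```

View pics/f3.png

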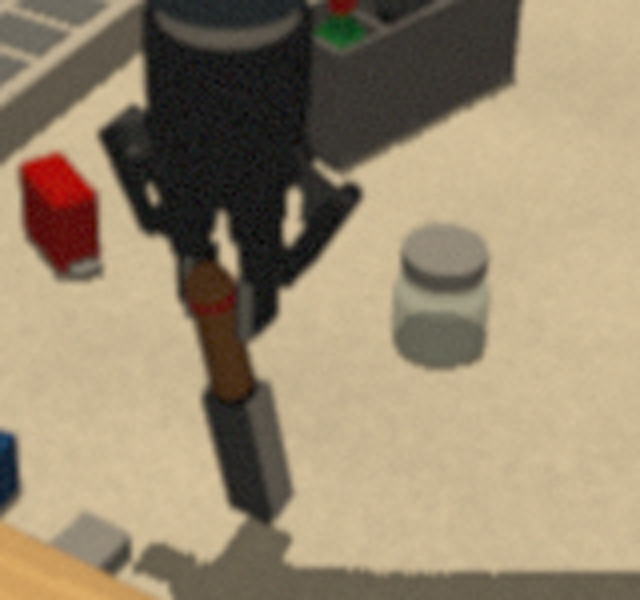

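It now hangs nearly upright. I grip at 20 N and press the nose onto the table to square it.

Emit:
play_rows(deltas=[0,0,0,0,22.9,0,0,5,0,22.9,0,0,5,0,22.9,0,0,4,0,22.9,0,0,3,0,22.9,0,0,3,0,22.9,0,0,0,0,22.9], newtons=20)

```text
time_s: 11.3
position: [0.4417, 0.1864, 0.1737]
orientation: [-2.233, -2.209, 0.001]
ft_force: [0.0, -1.0, -2.4]
gripper_width: 0.0232
```

```bash
cat > look2.py <<'E'
from h import *
import sys
st()
s=cap('side'); W=cloud(s); p=arm.read_state()['position']
b=cv2.resize(s['image'][120:270,260:420,::-1],None,fx=4,fy=4,interpolation=cv2.INTER_CUBIC)
cv2.imwrite('pics/'+sys.argv[1],b)
m=(abs(W[...,0]-p[0])<.03)&(abs(W[...,1]-p[1])<.07)&(W[...,2]>.006)&(W[...,2]<p[2]-.035)
P=W[m]
for z in np.arange(.01,p[2]-.03,.02):
    k=abs(P[:,2]-z)<.01
    if k.sum()>4:
        Q=P[k]-p; print('z',round(z,2),'dx',Q[:,0].min().round(3),Q[:,0].max().round(3),'dy',Q[:,1].min().round(3),np.percentile(Q[:,1],75).round(4),Q[:,1].max().round(3),k.sum())
E
python3 look2.py g1.png
```

```text
t 11.3 p [0.4417 0.1864 0.1737] yaw 1.5599 zt [-0.001 -0.    -1.   ] F [ 0.  -1.  -2.4] T [ 0.05  0.03 -0.03] g 0.0232
z 0.01 dx -0.018 0.01 dy -0.042 -0.02 -0.017 59
z 0.03 dx -0.017 0.012 dy -0.041 -0.0156 -0.012 84
z 0.05 dx -0.018 0.013 dy -0.037 -0.0089 -0.006 95
z 0.07 dx -0.017 0.011 dy -0.03 -0.004 -0.0 95
z 0.09 dx -0.018 0.012 dy -0.024 0.0014 0.005 100
z 0.11 dx -0.017 0.012 dy -0.02 0.0047 0.009 109
z 0.13 dx -0.014 0.004 dy -0.007 0.011 0.015 67
```

View pics/g1.png

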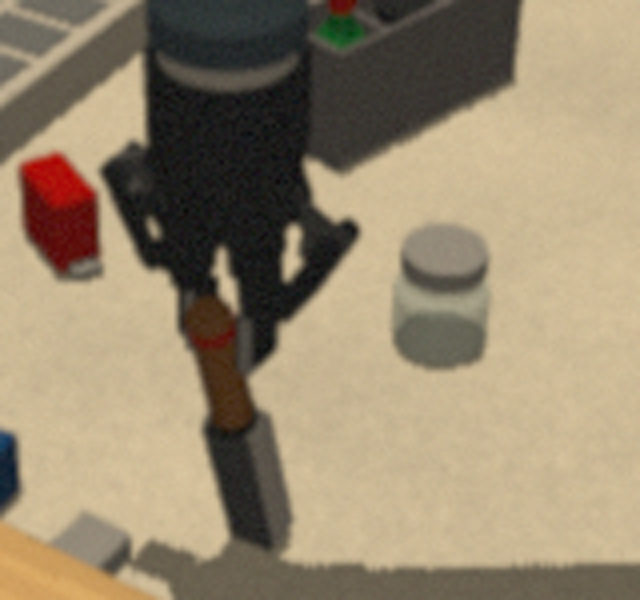

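It leans about 14° with the nose toward −y. I pin the nose on the table, move the hand over it, then press flat.

Emit:
play_rows(deltas=[0,0,3,0,22.9,0,0,3,0,22.9,-6,0,0,0,22.9,-8,0,-1,0,22.9,-8,0,-1,0,22.9,-8,0,0,0,22.9,-6,0,0,0,22.9,-3,0,0,0,22.9,0,0,1,0,22.9,0,0,0,0,22.9])

```text
time_s: 12.35
position: [0.4435, 0.1478, 0.1712]
orientation: [2.233, 2.207, 0.004]
ft_force: [-1.0, -0.7, 10.1]
gripper_width: 0.0231
```

```bash
python3 look2.py g2.png
```

```text
t 12.35 p [0.4435 0.1478 0.1712] yaw 1.5592 zt [ 0.004  0.    -1.   ] F [-1.  -0.7 10.1] T [0.03 0.31 0.02] g 0.0231
z 0.01 dx -0.018 0.013 dy -0.006 0.0174 0.019 72
z 0.03 dx -0.018 0.012 dy -0.008 0.0181 0.021 110
z 0.05 dx -0.018 0.011 dy -0.006 0.0191 0.022 106
z 0.07 dx -0.017 0.013 dy -0.007 0.0197 0.022 118
z 0.09 dx -0.017 0.013 dy -0.004 0.0206 0.023 123
z 0.11 dx -0.017 0.013 dy -0.003 0.0203 0.024 115
z 0.13 dx -0.013 0.01 dy 0.007 0.021 0.024 70
```

View pics/g2.png

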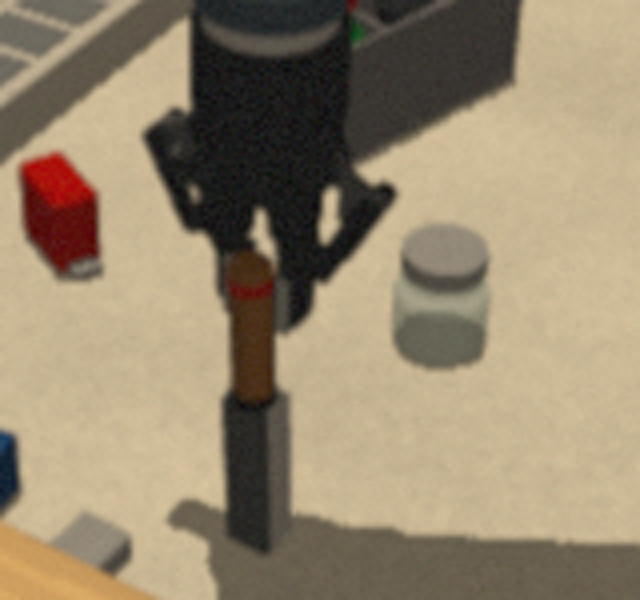

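It stands upright to about 2° with 10 N on the nose, but the handle sits about 10 mm off the pad centre in +y. I firm the grip, lift a little and look again.

Emit:
play_rows(deltas=[0,0,0,0,12,0,0,0,0,12,0,0,-5,0,12,0,0,-10,0,12,0,0,0,0,12], newtons=40)

```text
time_s: 12.9
position: [0.442, 0.1474, 0.1849]
orientation: [2.233, 2.208, 0.001]
ft_force: [0.2, -0.4, -2.6]
gripper_width: 0.0219
```

```bash
python3 look2.py g3.png
python3 - <<'E'
from h import *
d=cap('top'); 
a=cv2.resize(d['image'][180:250,220:330,::-1],None,fx=5,fy=5,interpolation=cv2.INTER_CUBIC); cv2.imwrite('pics/g4.png',a)
E
```

```text
t 12.9 p [0.442  0.1474 0.1849] yaw 1.5596 zt [ 0.001 -0.    -1.   ] F [ 0.2 -0.4 -2.6] T [-0.03 -0.1   0.06] g 0.0219
z 0.01 dx -0.016 0.012 dy -0.006 0.017 0.019 41
z 0.03 dx -0.017 0.012 dy -0.003 0.0175 0.02 98
z 0.05 dx -0.017 0.015 dy -0.004 0.0183 0.021 111
z 0.07 dx -0.017 0.013 dy -0.003 0.0193 0.023 113
z 0.09 dx -0.017 0.013 dy -0.001 0.02 0.023 117
z 0.11 dx -0.017 0.015 dy -0.001 0.0211 0.024 138
z 0.13 dx -0.014 0.009 dy 0.006 0.0213 0.026 84
z 0.15 dx -0.013 0.007 dy 0.006 0.0214 0.024 46
```

View pics/g3.png

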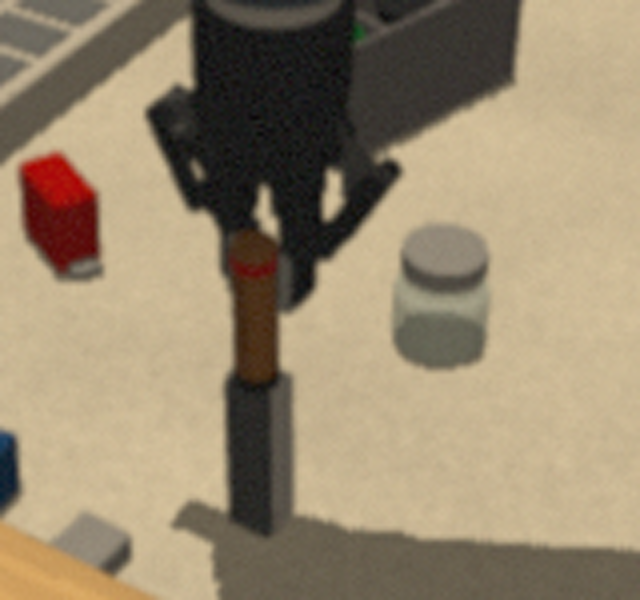

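View pics/g4.png

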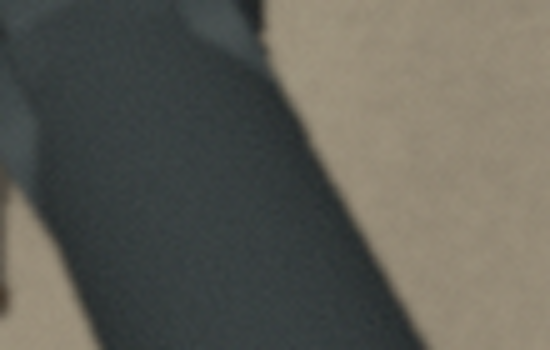

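Run:
```python
from h import *
p,y=plan([.47,.10,.31],1.56,5,12)
p,y=plan([.564,-.344,.312],1.286,18,12,p,y)
```

```text
5 rows [np.float64(-9.4), np.float64(5.8), np.float64(-25.2), np.float64(-0.0), 12, np.float64(-9.4), np.float64(5.8), np.float64(-25.2), np.float64(-0.0), 12, np.float64(-9.4), np.float64(5.8), np.float64(-25.2), np.float64(-0.0), 12, np.float64(-9.4), np.float64(5.8), np.float64(-25.2), np.float64(-0.0), 12, np.float64(-9.4), np.float64(5.8), np.float64(-25.2), np.float64(-0.0), 12]
18 rows [np.float64(-24.6), np.float64(5.5), np.float64(-0.1), 0.015, 12, np.float64(-24.5), np.float64(5.9), np.float64(-0.1), 0.015, 12, np.float64(-24.4), np.float64(6.2), np.float64(-0.1), 0.015, 12, np.float64(-24.3), np.float64(6.6), np.float64(-0.1), 0.015, 12, np.float64(-24.2), np.float64(7.0), np.float64(-0.1), 0.015, 12, np.float64(-24.1), np.float64(7.3), np.float64(-0.1), 0.015, 12, np.float64(-24.0), np.float64(7.7), np.float64(-0.1), 0.015, 12, np.float64(-23.9), np.float64(8.1), np.float64(-0.1), 0.015, 12, np.float64(-23.8), np.float64(8.4), np.float64(-0.1), 0.015, 12, np.float64(-23.6), np.float64(8.8), np.float64(-0.1), 0.015, 12, np.float64(-23.5), np.float64(9.2), np.float64(-0.1), 0.015, 12, np.float64(-23.3), np.float64(9.5), np.float64(-0.1), 0.015, 12, np.float64(-23.2), np.float64(9.9), np.float64(-0.1), 0.015, 12, np.float64(-23.0), np.float64(10.2), np.float64(-0.1), 0.015, 12, np.float64(-22.9), np.float64(10.6), np.float64(-0.1), 0.015, 12, np.float64(-22.7), np.float64(10.9), np.float64(-0.1), 0.015, 12, np.float64(-22.6), np.float64(11.3), np.float64(-0.1), 0.015, 12, np.float64(-22.4), np.float64(11.6), np.float64(-0.1), 0.015, 12]
```

Emit:
play_rows(deltas=[-4,2,-15,0,12,-8,5,-25,0,12,-10,6,-28,0,12,-10,6,-28,0,12,-14,6,-20,0,12,-20,6,-10,0.01,12,-24,6,0,0.015,12,-24,6,0,0.015,12,-24,6,0,0.015,12,-24,7,0,0.015,12,-24,7,0,0.015,12,-24,7,0,0.015,12])

```text
time_s: 14.2
position: [0.5023, -0.0662, 0.3096]
orientation: [-2.341, -2.094, 0.001]
ft_force: [0.5, 0.3, -2.6]
gripper_width: 0.0218
```

Emit:
play_rows(deltas=[-24,8,0,0.02,12,-24,8,0,0.02,12,-24,9,0,0.02,12,-24,9,0,0.02,12,-24,9,0,0.02,12,-24,9,0,0.02,12,-23,10,0,0.02,12,-23,10,0,0.02,12,-23,10,0,0.02,12,-15,8,0,0.01,12,-8,4,0,0,12,0,0,0,0,12])

```text
time_s: 15.4
position: [0.5471, -0.3168, 0.3099]
orientation: [-2.531, -1.86, 0.001]
ft_force: [-0.9, 0.6, -3.2]
gripper_width: 0.0226
```

```bash
cat > look3.py <<'E'
from h import *
import sys
st()
s=cap('side'); W=cloud(s); p=arm.read_state()['position']; x=R.from_rotvec(arm.read_state()['orientation']).as_matrix()
b=cv2.resize(s['image'][20:170,290:450,::-1],None,fx=4,fy=4,interpolation=cv2.INTER_CUBIC)
cv2.imwrite('pics/'+sys.argv[1],b)
Q=(W-p)@x
m=(abs(Q[...,0])<.05)&(abs(Q[...,1])<.03)&(W[...,2]>.1)&(W[...,2]<p[2]-.03)
P=W[m];Q=Q[m]
print('nose z',np.percentile(P[:,2],1))
for z in np.arange(.11,p[2]-.03,.02):
    k=abs(P[:,2]-z)<.01
    if k.sum()>4: print('z',round(z,2),'tx',Q[k,0].min().round(3),Q[k,0].max().round(3),'ty',Q[k,1].min().round(3),Q[k,1].max().round(3),k.sum())
d=cap('top'); b=cv2.resize(d['image'][110:210,380:500,::-1],None,fx=5,fy=5,interpolation=cv2.INTER_CUBIC); cv2.imwrite('pics/t_'+sys.argv[1],b)
E
python3 look3.py h1.png; python3 -c "
from h import *
plan([.564,-.344,.312],1.286,4,12)"
```

```text
t 15.4 p [ 0.5471 -0.3168  0.3099] yaw 1.2677 zt [-0.001  0.    -1.   ] F [-0.9  0.6 -3.2] T [-0.02  0.03  0.04] g 0.0226
nose z 0.10646718698946324
z 0.11 tx 0.025 0.05 ty 0.0 0.029 57
z 0.13 tx -0.008 0.049 ty -0.017 0.028 17
z 0.15 tx -0.01 0.019 ty -0.02 0.013 85
z 0.17 tx -0.008 0.021 ty -0.019 0.014 95
z 0.19 tx -0.007 0.02 ty -0.019 0.014 87
z 0.21 tx -0.012 0.022 ty -0.018 0.013 95
z 0.23 tx -0.006 0.023 ty -0.018 0.014 99
z 0.25 tx -0.003 0.025 ty -0.019 0.013 79
z 0.27 tx 0.002 0.024 ty -0.015 0.005 65
4 rows [np.float64(-6.0), np.float64(6.1), np.float64(-0.5), np.float64(-0.004), 12, np.float64(-6.1), np.float64(6.1), np.float64(-0.5), np.float64(-0.004), 12, np.float64(-6.1), np.float64(6.1), np.float64(-0.5), np.float64(-0.004), 12, np.float64(-6.1), np.float64(6.1), np.float64(-0.5), np.float64(-0.004), 12]
```

View pics/h1.png

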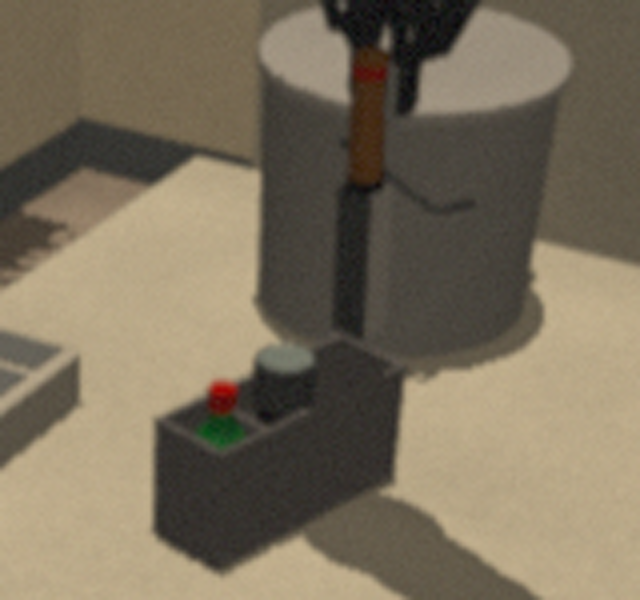

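View pics/t_h1.png

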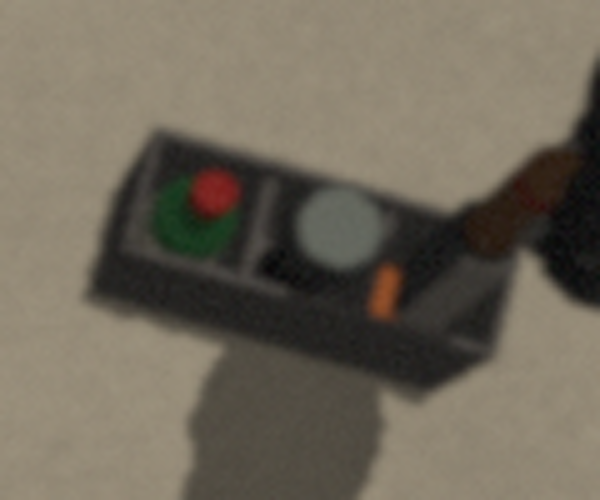

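Emit:
play_rows(deltas=[-6,6,0,-0.005,12,-6,6,0,-0.005,12,-6,6,0,-0.005,12,-6,6,0,-0.005,12,0,0,0,0,12,0,0,0,0,12])

```text
time_s: 16.1
position: [0.5634, -0.3453, 0.31]
orientation: [-2.511, -1.887, -0.0]
ft_force: [-0.0, 0.2, -2.4]
gripper_width: 0.022
```

```bash
python3 look3.py h2.png
```

```text
t 16.1 p [ 0.5634 -0.3453  0.31  ] yaw 1.2892 zt [-0.     0.001 -1.   ] F [-0.   0.2 -2.4] T [0.   0.01 0.07] g 0.022
nose z 0.13720233288350178
z 0.13 tx -0.005 0.02 ty -0.018 0.01 15
z 0.15 tx -0.011 0.021 ty -0.019 0.012 86
z 0.17 tx -0.006 0.021 ty -0.02 0.012 91
z 0.19 tx -0.005 0.022 ty -0.019 0.01 83
z 0.21 tx -0.004 0.023 ty -0.019 0.013 98
z 0.23 tx -0.003 0.024 ty -0.019 0.013 92
z 0.25 tx -0.002 0.025 ty -0.017 0.014 78
z 0.27 tx 0.004 0.025 ty -0.015 0.008 67
```

View pics/h2.png

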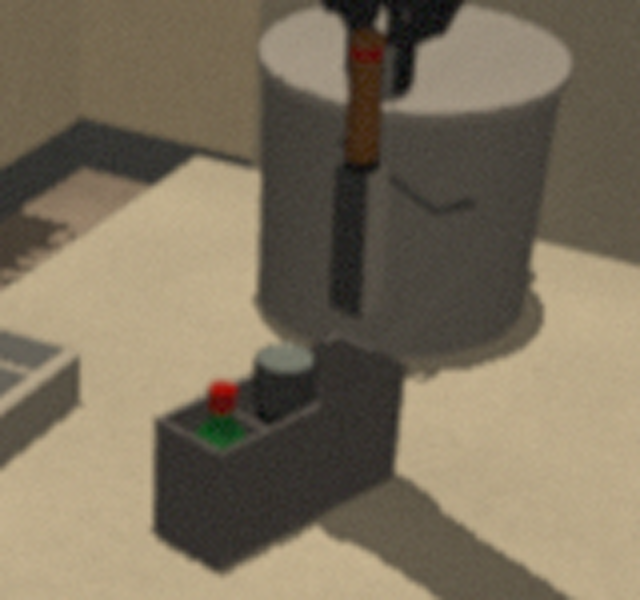

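View pics/t_h2.png

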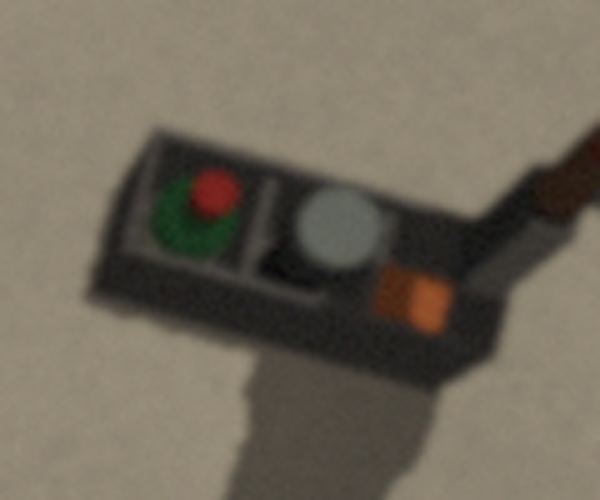

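Run:
```python
from h import *
d=np.load('top0.npz')
# crop px -> image
for c in [(462,268),(470,290),(492,296),(500,290)]:
    print(c,ray(d,380+c[0]/5,110+c[1]/5,.139).round(4))
```

```text
(462, 268) [ 0.5589 -0.3323  0.139 ]
(470, 290) [ 0.5484 -0.3356  0.139 ]
(492, 296) [ 0.5456 -0.3457  0.139 ]
(500, 290) [ 0.5485 -0.3495  0.139 ]
```

Emit:
play_rows(deltas=[0,0,8,0,12,0,0,14,0,12,0,0,16,0,12,0,0,16,0,12,0,0,16,0,12,0,0,16,0,12,0,0,14,0,12,0,0,10,0,12,0,0,5,0,12,0,0,0,0,12])

```text
time_s: 17.2
position: [0.5631, -0.3448, 0.1943]
orientation: [-2.51, -1.888, 0.001]
ft_force: [0.4, 0.5, -3.0]
gripper_width: 0.022
```

Emit:
play_rows(deltas=[0,0,4,0,12,0,0,4,0,12,0,0,3,0,12,0,0,2,0,12,0,0,0,0,12])

```text
time_s: 17.7
position: [0.5632, -0.3449, 0.1819]
orientation: [-2.51, -1.888, 0.0]
ft_force: [-1.2, 0.0, -3.0]
gripper_width: 0.0224
```

Emit:
play_rows(deltas=[0,0,1,0,12,0,0,1,0,12,0,0,1,0,12,0,0,0,0,12])

```text
time_s: 18.1
position: [0.5637, -0.3451, 0.1797]
orientation: [2.51, 1.888, 0.0]
ft_force: [1.1, -1.0, -0.3]
gripper_width: 0.0223
```

Emit:
play_rows(deltas=[0,0,1,0,12,0,0,1,0,12,0,0,0,0,12])

```text
time_s: 18.4
position: [0.5642, -0.3455, 0.1796]
orientation: [2.509, 1.887, 0.001]
ft_force: [-2.5, 1.0, 6.0]
gripper_width: 0.0223
```

```bash
python3 look3.py i1.png
```

```text
t 18.4 p [ 0.5642 -0.3455  0.1796] yaw 1.2896 zt [ 0.002 -0.001 -1.   ] F [-2.5  1.   6. ] T [0.28 0.64 0.  ] g 0.0223
nose z 0.10047281998528237
z 0.11 tx -0.006 0.05 ty -0.02 0.013 84
z 0.13 tx 0.003 0.027 ty -0.015 0.009 62
```

View pics/i1.png

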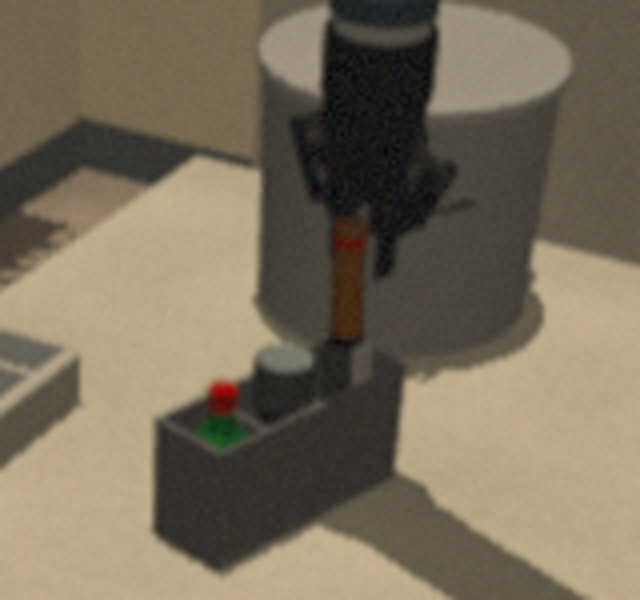

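The force turns from −3 to +6 N at z≈0.180, which is the height expected for the nose on the pad. Letting go and withdrawing straight up.

Emit:
play_rows(deltas=[0,0,-1,0,23,0,0,0,0,30,0,0,0,0,50,0,0,0,0,50,0,0,0,0,50,0,0,-10,0,50,0,0,-20,0,50,0,0,-30,0,50,0,0,-40,0,50,0,0,-40,0,50,0,0,-20,0,50,0,0,0,0,50])

```text
time_s: 19.7
position: [0.5658, -0.3458, 0.3447]
orientation: [2.503, 1.883, 0.007]
ft_force: [0.4, 0.1, -0.0]
gripper_width: 0.0497
```

Emit:
play_rows(deltas=[-30,-20,0,0,50,-40,-30,0,0,50,-40,-30,0,0,50,-30,-30,0,0,50,-15,-15,0,0,50,0,0,0,0,50,0,0,0,0,50])

```text
time_s: 20.4
position: [0.4002, -0.4588, 0.3374]
orientation: [-2.51, -1.887, -0.001]
ft_force: [1.0, 0.4, -0.4]
gripper_width: 0.0499
```

Run:
```python
from h import *
st()
d=cap('top','z1.png'); s=cap('side','z2.png')
W=cloud(s); m=(W[...,2]>.115)&(W[...,2]<.24)&(np.hypot(W[...,0]-.565,W[...,1]+.337)<.045)
P=W[m]; print('top z',P[:,2].max())
for z in np.arange(.13,.21,.02):
    k=abs(P[:,2]-z)<.01; print(round(z,2),P[k].mean(0).round(3),k.sum())
b=cv2.resize(s['image'][70:170,300:420,::-1],None,fx=5,fy=5,interpolation=cv2.INTER_CUBIC); cv2.imwrite('pics/z3.png',b)
```

```text
t 20.4 p [ 0.4002 -0.4588  0.3374] yaw 1.2891 zt [-0.     0.002 -1.   ] F [ 1.   0.4 -0.4] T [0.06 0.02 0.01] g 0.0499
top z 0.20300618649751823
0.13 [ 0.56  -0.332  0.13 ] 52
0.15 [ 0.561 -0.332  0.151] 56
0.17 [ 0.56  -0.33   0.171] 55
0.19 [ 0.561 -0.332  0.191] 66
```

View pics/z3.png

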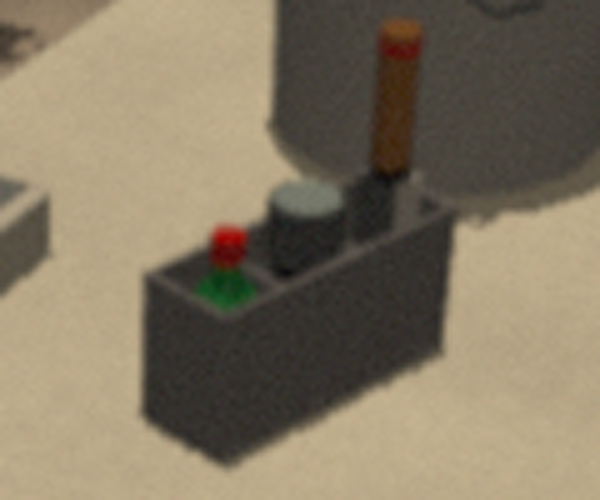

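View pics/z1.png

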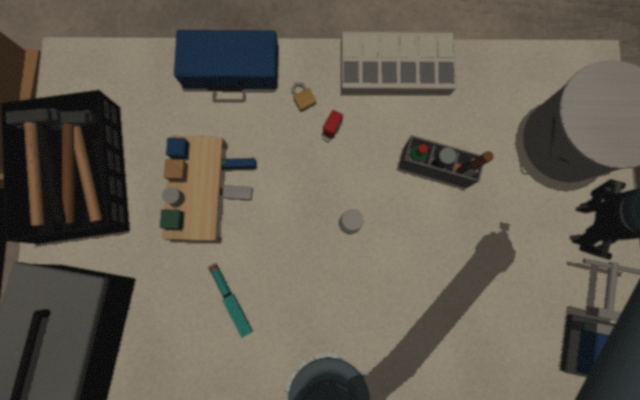

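View pics/z2.png

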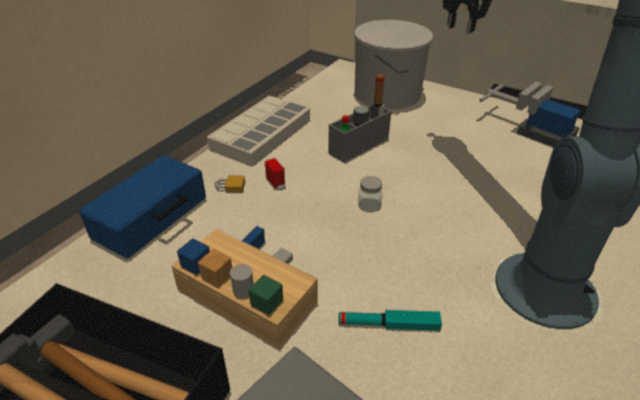

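The rasp stands upright in the pad's pocket, with its butt at z=0.203 m (8 mm pad top + 195 mm). The bystanders are at the same pixels as at the start.

```bash
python3 -c "
from cell import arm
print(arm.job_done())"
```

```text
the job is handed in; nothing more can be done
None
```

The rasp now stands nose down, handle up, at the bottom of the caddy's empty pocket, and the job was handed in at about 20.5 s of the 64 s allowed. I pulled it out by its nose, laid it flat clear of the riser, let go and took it again by the handle. I then swung it upright with its nose on the table and lowered it onto the orange pad.

**Last checks**
- The force on lowering changed from −3 N to +6 N at the height expected for the nose on the pad.
- After letting go, the butt measured z = 0.203 m, which is the pad top plus the rasp's 195 mm length, and the handle looked vertical.
- The other things looked unmoved in the final pictures, judged by eye. The gripper is well clear of everything.

**What did not go as planned**
- **First lift:** the rasp stayed level in the fingers even at the lowest 20 N grip. I eased the finger opening slightly so it drooped under its own weight to about 14° from upright. I then pinned the nose on the table and moved the hand over it to finish upright.
- **Handle grip:** during that swing the handle slid about 10 mm off the pad centre. It still held firmly, and I allowed for the offset when placing it.

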